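# Fit the battery pack to the portable data logger

## Robot

A 7-joint arm with a two-finger parallel gripper is mounted at the origin on a cart in front of the work surface, level with it; the furniture and walls round the work are solid. World frame = base frame: x ahead of the robot, y to its left, z up, the work surface at z = 0. Lengths are in m, angles in rad, forces in N, time in s.
With the tool pointing down it reaches from about 0.375 to 0.925 m from the base axis. Payload 3.1 kg.
Tool frame: the origin (TCP) lies at the very end of the fingers, on their centre line; the grasp point (between the pads) lies 19 mm behind it; z points along the fingers, y is the line along which they close (so a half turn about z gives the same grasp; the last joint's range is limited). The gripper opens to 85 mm and grips with 20 to 120 N. Pads are 22 mm wide; open, the fingers measure 114 mm over their backs; the gripper's body (76 mm by 85 mm) begins 54 mm behind the grasp point. The pads swing forward as they close: fully open they stand 13 mm farther back than shut.
Start: joints at [1.152, 0.383, 0.044, 1.598, -0.018, 1.161, -0.05], TCP at [0.205, -0.617, 0.231] pointing down, gripper open.
Joint ranges: [-2.61, 2.61], [-0.41, 2.15], [-1.48, 1.57], [0, 2.5], [-1.57, 4.71], [0.05, 1.97], [-2.85, 2.85]. Speed limits (rad/s): [2.79, 2.79, 3.14, 3.14, 3.14, 3.14, 3.14].

## Interface

Orientations are given as a rotation vector (axis times angle).
In Python, from cell import robot, monitor, get_image gives the robot as it stands (robot), with the cameras as plain functions and the readings (monitor).
- The arm moves only by the tool drive_effector, called by a JSON object that holds its "name" and its "arguments", one argument or row to a line. Schema: {"type":"object","properties":{"ticks":{"type":"array","items":{"type":"object","properties":{"d":{"type":"array","items":{"type":"number"},"minItems":3,"maxItems":3},"turn_vec":{"type":"array","items":{"type":"number"},"minItems":3,"maxItems":3}},"additionalProperties":false},"minItems":1,"maxItems":12},"finger_gap":{"type":"number"},"only":{"type":"string"},"quiet":{"type":"boolean"},"lines":{"type":"string"}},"required":["ticks"],"additionalProperties":false}. ticks is a list of rows, 1 to 12 of them, each an object with the fields d (a list: dx, dy, dz in fractions of the full range, 1 being 0.75 m), turn_vec (a list: a rotation vector rx, ry, rz in normalised numbers (1 is pi rad)); a field left out counts as zero; each row shifts and turns the commanded pose from where the row before left it, along the tool's axes as they then stand; what a row does not reach is not made up. A row lasts 1/12 s, in which the tool goes at most 0.0417 m and 0.125 rad, less where a joint would pass 70% of its speed; a pose out of reach is approached as far as the arm can. finger_gap is the opening from 0.0 (shut) to 1.0 (fully open), set as the call begins (left out keeps the last). The fingers move at their own pace and stop on an object; the grip force is fixed at half the most. Time passes only in rows, so rows that do not move let the fingers close. The tool returns the time, the measured TCP pose, the force, the opening and the grip force at its end. only (a regular expression) keeps the lines of the reply that match it, lines (a string "A,B") keeps lines A to B, and quiet returns only ok. Shift and turn numbers lie between -1 and 1, and a call with a number outside is refused. Input that does not fit is refused with a message, and nothing moves.
- monitor.get_obs(): the state, without advancing time (a new reading comes with each control period).
- get_image(name): name is "scene" or "top"; returns a dict with "frame" (480x640x3 uint8, red, green, blue), "range_z" (480x640 float32, m along the optical axis (not along the pixel's ray), 0 where there is no reading), "camera_matrix" (3x3 intrinsics, pixels), "dist" ([k1, k2, p1, p2, k3] as OpenCV has them; the pictures are not rectified), "origin" and "rotation" of the camera in the world. Camera axes: x right, y down, z forward; pixel columns grow to the right and rows downward; lengths in m; the calibration is good to about 2 mm. A picture is of the moment at which its call begins.
- robot.sign_off(): hands the job in; it is judged then, once.
The state is a dict: "clock": time; "q": joint angles; "joint_vel": joint speeds; "effort": joint torques, N m; "tool_pos": TCP position; "tcp_rot": TCP orientation; "ft_force": force on the tool from outside, world axes, zero at the start; "torque": the same for the moment, N m; "gripper_width": opening from 0.0 (shut) to 1.0 (fully open); "grip_force": force on a finger pad.
Only numpy, scipy, OpenCV 4.12 (cv2) and the standard library are available. Lean on these libraries where they do the work, as an engineer would, in place of code of your own. Each camera call takes 0.05 s, during which the arm holds its last target. There are 200 camera calls.

## Task

The portable data logger lies on its face with its battery well open. Fit the loose battery pack: with the pack tilted, hook its two tabs under the lip at the head of the well, then swing the other end down and press it until the thumb catch snaps over its tongue and the pack sits flat and fully home. Leave the handheld thermometer, the timer, the small screwdriver and the tape roll where they are.

Things in the scene. Friction and masses are not known exactly. Their poses are not given: they have to be found in the camera images.
- logger: Portable data logger, grey plastic, black rubber corner bumpers, 184 x 88 x 38 mm, fixed, lying on its face with its battery well up. Origin: centre of its underside, at bench height; x along its length to its head (the end with lip and round probe sockets), y across, z up. The well is too short to take the pack flat: tabs first, tilted 10 to 20 degrees (other end up), then swing down.
- pack: Loose battery pack, grey block on black base, 0.2 to 0.4 kg, base down. Origin: centre of its underside; x to the tabs, y across, z up. Block x = -55 to 50 mm, 46 wide (y +/-23), 34 high. Two tabs 14 wide, 5 thick, centred at y = +/-15, flush with the underside, reach x = 65. At the other end a tongue 30 wide, 7 thick, flush below, reaches x = -61; six black ribs on top mark this end.
- well (a point): Point of the flat well floor where the pack's origin belongs when seated (pack axes as the logger's, 1 to 2 mm play), at the logger's x = y = 0, 20 mm above the bench; axes as the logger's. Low side guides, inner faces y = +/-25, outer +/-29 mm, rise 5 mm above the floor; above them the sides are open.
- lip_edge (a point): Middle of the lower edge of the lip over the two tab slots: logger x = 58.5 mm, 8 mm above the well floor. The lip is 5 mm thick (top 13 mm above the floor); the slots end at x = 66.5 mm; a web 10 mm wide (y = +/-5) parts them. Cheeks beside the slots (from x = 54, y beyond +/-25) are 13 mm, the head behind the lip is 18 mm above the floor.
- pack_tabs (a point): On the pack, between the ends of its two tabs, at mid thickness: pack x = 65 mm, 2.5 mm above its underside; axes as the pack's.
- pack_press (a point): On the pack's top over the thumb ribs, the place to press: pack x = -42 mm, 34 mm above its underside; axes as the pack's.
- catch (a joint): Sprung black thumb catch at the well's other end, 26 mm wide, 19 mm above the well floor. 0 = at rest, nose reaching to logger x = -56.5 mm, underside 8 mm above the floor; grows to 0.007 m as it is pushed back from the well. 5 to 20 N down on the pack's ribbed end wedge it back past its sloping top; it then springs over the tongue. Unpressed, the pack stays up on it at about 7 degrees.
- thermometer: Handheld thermometer, dark grey and orange, 162 x 68 x 28 mm, lying on the bench between pack and logger; origin under its centre. A bystander.
- countdown_timer: White square countdown timer, 66 x 66 x 20 mm, lying left of the logger; origin under its centre. A bystander.
- small_driver: Small screwdriver with a yellow handle, 165 mm long, 24 mm thick, lying left of the logger; origin under its centre. A bystander.
- tape_roll: Roll of black tape, 55 mm across, 19 mm high, lying flat, right of and beyond the pack; origin under its centre. A bystander.
- sill (a point): Middle of the top edge of the fixed sill under the catch: logger x = -62 mm, 7 mm above the well floor; the well's end wall on this side. The catch's guides beside it (y beyond +/-16 mm, x below -64 mm) are 17 mm above the well floor. Axes as the logger's.

How it is judged:
On the way:
1. the tabs are hooked under the lip while the pack is still tilted, its other end up (x of pack_tabs in the frame of well above 0.06 m and z of pack_tabs in the frame of well between -0.003 and 0.008 m and angle between pack's own z axis and vertical above 0.08 rad), for 0.1 s.
At the end, for the whole second after the job is handed in: The pack rests in the well within 4 mm of its place along and across and no more than 2.5 mm above the floor, level within 0.03 rad, its tabs under the lip, the catch sprung back over the tongue (within 1.5 mm of rest), and the pack at rest (x of pack in the frame of well between -0.004 and 0.004 m and y of pack in the frame of well between -0.004 and 0.004 m and z of pack in the frame of well below 0.0025 m and x of pack_tabs in the frame of well above 0.06 m and z of pack_tabs in the frame of well below 0.0055 m and angle between pack's own z axis and vertical below 0.03 rad and value of joint catch below 0.0015 m and linear speed of pack below 0.01 m/s); the robot touches nothing.
It fails at once if a bystander (thermometer, timer, small screwdriver, tape roll) is moved by more than 3 cm (distance of any of thermometer, countdown_timer, small_driver, tape_roll from where it was at the start of the episode above 0.03 m).
It also fails if it takes over 48 s, if anything falls off the work surface, if the arm or the gripper's body presses on something with over 40 N, if the wrist force passes 120 N, or if a joint passes its speed limit or range.

## Working session

There is one attempt and no reset: what is moved stays moved. The work goes in short steps, Python scripts to look and compute and a tool call to move; the robot and the scene stay as the last step left them, time stands still between calls to the robot, and variables do not carry over. Pictures are saved under pics/ and viewed, at most 10 in all, crops included, and the job is handed in when it is done.

```bash
ls; mkdir -p pics; cat > h.py <<'E'
import numpy as np, cv2, pickle
from cell import robot, monitor, get_image
from scipy.spatial.transform import Rotation as R
def shot(name,fn):
    im=get_image(name); pickle.dump(im,open(f'pics/{fn}.pkl','wb'))
    cv2.imwrite(f'pics/{fn}.png',cv2.cvtColor(im['frame'],cv2.COLOR_RGB2BGR)); return im
def load(fn): return pickle.load(open(f'pics/{fn}.pkl','rb'))
def rot(im):
    r=np.array(im['rotation']); return r if r.shape==(3,3) else R.from_rotvec(r).as_matrix()
def ray(im,uv):
    uv=np.array(uv,float).reshape(-1,1,2)
    n=cv2.undistortPoints(uv,np.array(im['camera_matrix']),np.array(im['dist']))[:,0]
    return np.c_[n,np.ones(len(n))]@rot(im).T
def plane(im,uv,z):
    d=ray(im,uv); o=np.array(im['origin']); return o+d*((z-o[2])/d[:,2])[:,None]
def depth(im,uv):
    d=ray(im,uv); o=np.array(im['origin']); z=np.array([im['range_z'][int(round(v)),int(round(u))] for u,v in np.array(uv).reshape(-1,2)])
    return o+d*z[:,None]
E
python3 - <<'E'
from h import *
for n in('scene','top'):
    im=shot(n,n+'0'); print(n,im['origin'],rot(im).round(3).tolist(),im['camera_matrix'],im['dist'],(im['range_z']>0).mean())
print(monitor.get_obs())
E
```

```text
cell.py
pics
scene [-0.7636779  -0.5636267   0.76548664] [[0.473, -0.389, 0.791], [-0.881, -0.193, 0.432], [-0.015, -0.901, -0.434]] [[564.97332671   0.         313.4731337 ]
 [  0.         564.97332671 239.29418996]
 [  0.           0.           1.        ]] [-0.01445425  0.          0.          0.          0.        ] 0.9956510416666666
top [0.33500695 0.1531384  1.19079092] [[-0.026, -0.987, 0.158], [-1.0, 0.023, -0.016], [0.012, -0.158, -0.987]] [[507.6523065    0.         317.58239486]
 [  0.         507.6523065  248.10360575]
 [  0.           0.           1.        ]] [-0.05683614  0.          0.          0.          0.        ] 0.9958854166666666
{'clock': 0.1, 'q': array([ 1.15221823,  0.38377837,  0.04385741,  1.59943274, -0.01789815,
        1.16122099, -0.04989303]), 'joint_vel': array([ 1.71632875e-03, -4.56530991e-04,  3.14628729e-05, -6.28364274e-03,
       -4.90191332e-04,  1.29825479e-03, -4.50589135e-04]), 'effort': array([ 2.66669114e-03, -4.34727216e+01,  1.02934409e+00, -2.50455540e+01,
        1.08767129e-02,  5.42722075e-03,  5.88034624e-06]), 'tool_pos': array([ 0.20465907, -0.61602297,  0.22998957]), 'tcp_rot': array([-3.09889527e+00, -5.01443316e-01,  8.27346029e-04]), 'ft_force': array([ 0.35266607, -0.35712021,  0.97427165]), 'torque': array([-0.033802  ,  0.00170834,  0.04164428]), 'grip_force': 0.0, 'gripper_width': 0.9999966737252772}
```

View pics/scene0.png

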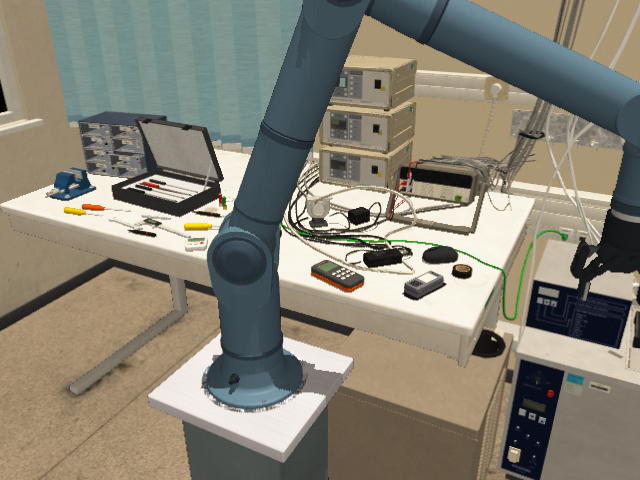

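View pics/top0.png

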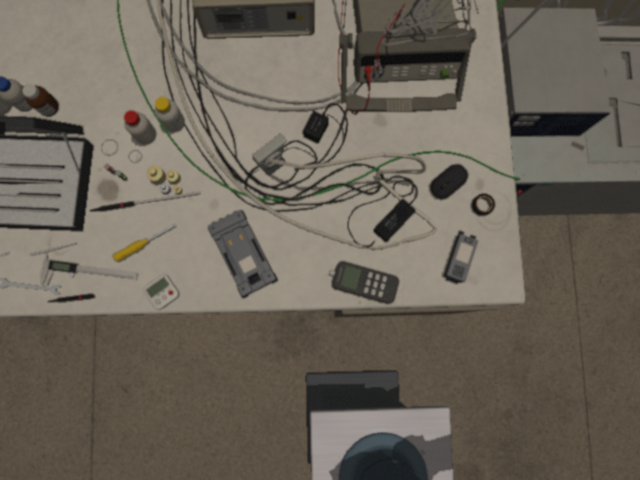

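Scene view: the pack is at about (424,285) and the thermometer at (337,275), but the arm hides the logger. Top view: the logger is at (242,253), the pack at (461,257), the thermometer at (364,282), the timer at (162,291), the driver at (143,243) and the tape at (483,204). Next I'll enlarge the logger and the pack.

```bash
python3 - <<'E'
from h import *
a=load('top0'); s=load('scene0')
f=a['frame'][:,:,::-1]; g=s['frame'][:,:,::-1]
c=[cv2.resize(f[203:303,192:292],(400,400),interpolation=cv2.INTER_CUBIC),cv2.resize(f[222:292,426:496],(400,400),interpolation=cv2.INTER_CUBIC)]
d=cv2.resize(g[255:305,380:480],(400,200),interpolation=cv2.INTER_CUBIC)
cv2.imwrite('pics/crop1.png',np.vstack([np.hstack(c),np.hstack([d,d*0])]))
# height maps
def hm(im,u0,u1,v0,v1,st):
    uv=[(u,v) for v in range(v0,v1,st) for u in range(u0,u1,st)]
    return (depth(im,uv)[:,2]*1000).round().astype(int).reshape(len(range(v0,v1,st)),-1)
np.set_printoptions(linewidth=250)
print(hm(a,204,284,207,303,4)); print(hm(a,440,486,226,290,3))
E
```

```text
[[   2    2    3    2    3    3    0    5    2   -1    2    0   -3   11    2   10    9    0   -2   -2]
 [   0    3    3    2    0   -1   -4    5   34   40   -1    0    0    0    3    6    7   14    6    6]
 [  -2    3    2    4    0    2   32   42   39   36   19   -2   -2    1    4    0    3   -1    8   13]
 [  -1    0   -2    0   36   38   39   41   40   41   35    1    4   -4    2    3    2    0    1   -2]
 [   1   -1   29   40   37   37   39   40   32   35   35   12    3    1   -2    0   -1   -1    1    3]
 [   3   40   36   41   34   37   42   34   33   21   23   23   -1    3   -3    6   -2   -4    2    2]
 [   3   -1   38   40   37   36   33   21   19   20   20   23   12    2    1    3   -2    2    2    4]
 [   2   -1   38   37   31   21   19   25   19 1191   23   22   23    2    0    3    3    1    1    1]
 [   3   -1   -3   31   18   17   24   18   22   23   19   29   23   13    0    0    3   -2    1    0]
 [   0    3    0   21   21   26   21   20   22   21   23   17   21   24   -2    1    1   -1    1    3]
 [   2    0    6    0   21   19   22   23   23   24   26   18   24   2
[... 2499 characters left out ...]
  32    3   -1    0    0    4    6]
 [  -5   -1    0   32   36   36   33   30   34   34   -1   -4    3    2   -1    0]
 [   2    1   16   34   32   37   35   37   34   35    5    3    1    1   -1    0]
 [   3   -2   23   36   29   35   35   38   35   -2   -2    2    0   -1    1    1]
 [  -1    2    4   13   25   33   37   37   38    0    2   -5   -1    2    1    1]
 [  -2    1    0    8   11    7   23   33   29   -2    3   -2    2    0   -1   -3]
 [  -4   -1    0    2    1    6   -4    2    0    0    0    2   -3    1   -1   -1]
 [   0   -1   -1    2   -3    0   -4 1191   -1   -1   -1    2   -1    6    0    2]
 [   0   -1    4   -1    6    1    1    3    4    2   -3   -1    1    2   -1    2]]
```

View pics/crop1.png

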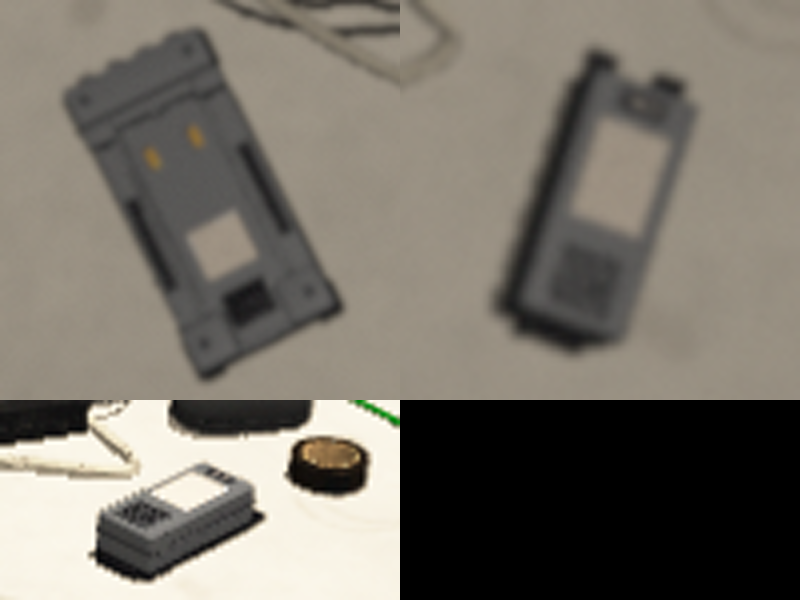

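Crop: the logger's head, with the scalloped sockets, is at the upper left (crop about (140,65)) and its black catch is at (248,300). The pack's tabs point away from the robot (about (600,60) and (668,85)) and its ribs are at (585,275), so both x axes point roughly to world +x. Next I'll fit both outlines from colour and depth.

```bash
cat > m.py <<'E'
from h import *
def cloud(im,u0,u1,v0,v1):
    uu,vv=np.meshgrid(np.arange(u0,u1),np.arange(v0,v1)); uv=np.c_[uu.ravel(),vv.ravel()]
    return uv,depth(im,uv)
def top_mask(im,box,lo,hi,S=8):
    """height mask, smoothed, upscaled; returns contour in pixel coords"""
    u0,u1,v0,v1=box; uv,P=cloud(im,*box)
    Z=cv2.medianBlur(P[:,2].reshape(v1-v0,u1-u0).astype(np.float32),3); return Z
def rect(P):
    (c,s,a)=cv2.minAreaRect(P[:,:2].astype(np.float32)*1000); return np.round(c,1),np.round(s,1),round(a,2)
E
python3 - <<'E'
from m import *
a=load('top0'); s=load('scene0')
g=cv2.cvtColor(a['frame'],cv2.COLOR_RGB2GRAY)
for nm,box,h in(('logger',(196,290,203,303),.02),('pack',(436,490,224,294),.0)):
    u0,u1,v0,v1=box; crop=a['frame'][v0:v1,u0:u1].astype(int)
    k=cv2.resize(a['frame'][v0:v1,u0:u1],None,fx=8,fy=8,interpolation=cv2.INTER_CUBIC)
    gg=cv2.cvtColor(k,cv2.COLOR_RGB2GRAY).astype(int)
    sat=(k.max(2).astype(int)-k.min(2)); warm=k[:,:,0].astype(int)-k[:,:,2]
    bg=np.median(gg[:40]); print(nm,'bench gray',bg,'warm bench',np.median(warm[:40]),'obj',np.percentile(gg,[1,5,10,25]))
    for lo,hi,t in((0,120,'all'),(75,120,'grey')):
        m=((gg>=lo)&(gg<bg*.83)).astype(np.uint8) if t=='all' else ((gg>=75)&(gg<bg*.83)).astype(np.uint8)
        m=cv2.morphologyEx(m,cv2.MORPH_OPEN,np.ones((9,9)))
        cs,_=cv2.findContours(m,cv2.RETR_EXTERNAL,cv2.CHAIN_APPROX_NONE); c=max(cs,key=cv2.contourArea)[:,0]
        uv=(c+.5)/8-.5+[u0,v0]
        for z in ((.0,.034) if nm=='pack' else (.02,.038)): print(t,z,rect(plane(a,uv,z)))
    uv,P=cloud(a,*box)
    for lo in(.012,.027):
        q=P[(P[:,2]>lo)&(P[:,2]<.06)]; print('cloud',lo,rect(q),q.mean(0).round(4),np.median(q[:,2]))
E
```

```text
logger bench gray 142.0 warm bench 22.0 obj [38. 69. 78. 88.]
all 0.02 (array([516.2, 311.5]), array([197.6,  96. ]), 25.89)
all 0.038 (array([513.4, 309. ]), array([194.6,  94.5]), 25.89)
grey 0.02 (array([517.1, 312.7]), array([194.8,  95.5]), 25.47)
grey 0.038 (array([514.3, 310.3]), array([191.8,  94.1]), 25.47)
cloud 0.012 (array([533.3, 274. ]), array([191.8, 176.5]), 25.96) [0.5147 0.3104 0.0266] 0.023209415165732827
cloud 0.027 (array([516.3, 312.4]), array([188.7,  88.1]), 25.81) [0.5203 0.3142 0.0364] 0.037170811005769244
pack bench gray 144.0 warm bench 22.0 obj [ 35.  57.  71. 114.]
all 0.0 (array([ 495., -205.]), array([ 60. , 130.1]), 68.1)
all 0.034 (array([ 490.4, -194.8]), array([ 58.3, 126.4]), 68.1)
grey 0.0 (array([ 496.1, -212.7]), array([ 46.2, 118.8]), 68.27)
grey 0.034 (array([ 491.5, -202.2]), array([ 44.9, 115.4]), 68.27)
cloud 0.012 (array([ 499.9, -176.5]), array([ 97.9, 104.5]), 69.22) [ 0.49   -0.1983  0.0331] 0.03425219602420149
cloud 0.027 (array([ 491.2, -200.7]), array([ 46.1, 103.7]), 68.76) [ 0.4911 -0.2001  0.0344] 0.034497896463284716
```

```bash
cat > e.py <<'E'
from m import *
def sil(im,box,frac=.82,S=8):
    u0,u1,v0,v1=box
    k=cv2.resize(im['frame'][v0:v1,u0:u1],None,fx=S,fy=S,interpolation=cv2.INTER_CUBIC)
    g=cv2.cvtColor(k,cv2.COLOR_RGB2GRAY); bg=np.median(g[:40])
    m=cv2.morphologyEx((g<bg*frac).astype(np.uint8),cv2.MORPH_OPEN,np.ones((17,17)))
    cs,_=cv2.findContours(m,cv2.RETR_EXTERNAL,cv2.CHAIN_APPROX_NONE); c=max(cs,key=cv2.contourArea)[:,0]
    return (c+.5)/S-.5+[u0,v0]
def edge(im,uv,z,c,yaw,axis,sign,lo,hi,d0,tol=.012):
    """silhouette points on plane z in object frame near axis=sign*d0, lo<other<hi; robust line fit -> offset at other=0, slope"""
    P=plane(im,uv,z)[:,:2]-c; r=np.array([[np.cos(yaw),-np.sin(yaw)],[np.sin(yaw),np.cos(yaw)]]); Q=P@r
    o=1-axis; s=(Q[:,o]>lo)&(Q[:,o]<hi)&(abs(Q[:,axis]-sign*d0)<tol)
    q=Q[s]; pts=np.c_[q[:,o],q[:,axis]].astype(np.float32)*1000
    vx,vy,x0,y0=cv2.fitLine(pts,cv2.DIST_HUBER,0,.01,.01).ravel()
    return len(q),round(float(y0-x0*vy/vx),2),round(float(vy/vx),4)
E
python3 - <<'E'
from e import *
a=load('top0')
uv=sil(a,(196,290,203,303)); c=np.array([.5155,.3115]); y=np.radians(25.8)
print('L +y z22',edge(a,uv,.022,c,y,1,1,-.05,.05,.044)); print('L -y z0',edge(a,uv,0.,c,y,1,-1,-.05,.05,.044),edge(a,uv,.022,c,y,1,-1,-.05,.05,.044))
print('L +x z38',edge(a,uv,.038,c,y,0,1,-.035,.035,.092)); print('L -x z0',edge(a,uv,0.,c,y,0,-1,-.03,.03,.092),edge(a,uv,.02,c,y,0,-1,-.03,.03,.092))
uv=sil(a,(436,490,224,294)); c=np.array([.491,-.201]); y=np.radians(-21.4)
print('P -y z34',edge(a,uv,.034,c,y,1,-1,-.04,.04,.023)); print('P +y z0',edge(a,uv,0.,c,y,1,1,-.04,.03,.023))
print('P +x z34',edge(a,uv,.034,c,y,0,1,-.02,.02,.0525)); print('P -x z0',edge(a,uv,0.,c,y,0,-1,-.012,.012,.0585)) 
print('P +x z2 tabs',edge(a,uv,.004,c,y,0,1,-.02,-.01,.0675),edge(a,uv,.004,c,y,0,1,.01,.02,.0675))
# features in the well: contacts, label, catch
f=a['frame'][203:303,196:290].astype(int); hsv=cv2.cvtColor(a['frame'],cv2.COLOR_RGB2HSV)
c=np.array([.5155,.3115]); yy=np.radians(25.8); r=np.array([[np.cos(yy),-np.sin(yy)],[np.sin(yy),np.cos(yy)]])
def comps(m,z,nm,minA):
    n,l,st,ce=cv2.connectedComponentsWithStats(m.astype(np.uint8))
    for i in range(1,n):
        if st[i,4]>=minA: print(nm,st[i,4],(ce[i]+[196,203]).round(1),((plane(a,ce[i]+[196,203],z)[0,:2]-c)@r*1000).round(1))
comps((hsv[203:303,196:290,1]>120),.02,'gold',4)
g=cv2.cvtColor(a['frame'],cv2.COLOR_RGB2GRAY)[203:303,196:290]
in_=np.zeros_like(g); cv2.fillPoly(in_,[(sil(a,(196,290,203,303))-[196,203]).astype(np.int32)],1); in_=cv2.erode(in_,np.ones((9,9)))
comps((g>115)&(in_>0),.02,'label',20); comps((g<60)&(in_>0),.03,'black',10)
# scene view
s=load('scene0')
P=cloud(s,385,450,262,305)[1]
q=P[(P[:,2]>.028)&(P[:,2]<.045)]; print('scene pack top',rect(q),q.mean(0).round(4))
E
```

```text
L +y z22 (302, 44.27, 0.0076)
L -y z0 (295, -45.85, 0.0009) (300, -46.17, 0.0007)
L +x z38 (229, 92.63, -0.0011)
L -x z0 (185, -92.73, 0.0021) (188, -95.12, -0.0003)
P -y z34 (257, -22.57, -0.0071)
P +y z0 (217, 26.65, -0.0105)
P +x z34 (161, 56.85, -0.0234)
P -x z0 (77, -58.97, 0.0209)
P +x z2 tabs (33, 67.31, -0.0681) (32, 70.3, -0.1158)
gold 6 [240.5 236.5] [ 36.  -14.6]
gold 5 [229.6 241.8] [36.3 13.6]
label 186 [247.  264.1] [-29.5   0.4]
black 105 [253.5 278.3] [-67.6   1.1]
scene pack top (array([ 487.6, -205. ]), array([ 49.4, 113.5]), 70.0) [ 0.4843 -0.2052  0.0322]
```

```bash
cat > go.py <<'E'
from h import *
def delta(target,Rt=None):
    o=monitor.get_obs(); r=R.from_rotvec(o['tcp_rot']); d=r.inv().apply(np.array(target)-o['tool_pos'])
    print('clock',round(o['clock'],2),'tool delta',d.round(4),'rotvec',None if Rt is None else (r.inv()*Rt).as_rotvec().round(4))
def down(yaw,tilt=0):
    """tool x along yaw, z down, then pitched: tool x dips by tilt"""
    return R.from_euler('z',yaw)*R.from_euler('y',tilt)*R.from_euler('x',np.pi)
E
python3 - <<'E'
from go import *
a=load('top0'); s=load('scene0')
def lab(im,box):
    u0,u1,v0,v1=box; g=cv2.cvtColor(im['frame'],cv2.COLOR_RGB2GRAY)[v0:v1,u0:u1]
    dark=cv2.morphologyEx((g<np.median(g)*.0+115).astype(np.uint8),cv2.MORPH_CLOSE,np.ones((3,3)))
    cs,h=cv2.findContours(dark,cv2.RETR_CCOMP,cv2.CHAIN_APPROX_NONE)
    hs=[c for c,hh in zip(cs,h[0]) if hh[3]>=0]; c=max(hs,key=cv2.contourArea); M=cv2.moments(c)
    return np.array([M['m10']/M['m00']+u0,M['m01']/M['m00']+v0]),cv2.contourArea(c)
la,A=lab(a,(436,490,224,294)); ls,B=lab(s,(395,455,262,305)); print(la,A,ls,B)
d1=ray(a,la)[0];d2=ray(s,ls)[0];o1=np.array(a['origin']);o2=np.array(s['origin'])
t=np.linalg.lstsq(np.c_[d1,-d2],o2-o1,rcond=None)[0]; p1=o1+t[0]*d1;p2=o2+t[1]*d2; print('label',p1.round(4),p2.round(4))
delta([.489,-.2,.1],down(np.radians(-21.6)))
E
```

```text
Traceback (most recent call last):
ValueError: max() iterable argument is empty
```

```bash
python3 - <<'E'
from go import *
a=load('top0'); s=load('scene0')
def lab(im,c0,thr,rad=16):
    u,v=c0; g=cv2.cvtColor(im['frame'],cv2.COLOR_RGB2GRAY)[v-rad:v+rad,u-rad:u+rad]
    n,l,st,ce=cv2.connectedComponentsWithStats((g>thr).astype(np.uint8),connectivity=4)
    i=l[rad,rad]; return ce[i]+[u-rad,v-rad],st[i,4]
for ts in (190,215):
  la,A=lab(a,(426+int(620-400)*70//400,222+170*70//400),118); ls,B=lab(s,(380+188//4,255+86//4),ts); print(la,A,ls,B)
  d1=ray(a,la)[0];d2=ray(s,ls)[0];o1=np.array(a['origin']);o2=np.array(s['origin'])
  t=np.linalg.lstsq(np.c_[d1,-d2],o2-o1,rcond=None)[0]; print('label',(o1+t[0]*d1).round(4),(o2+t[1]*d2).round(4))
delta([.489,-.2,.1],down(np.radians(-21.6)))
E
```

```text
[464.04803493 252.49344978] 229 [426.88888889 277.29292929] 99
label [ 0.5021 -0.2064  0.0316] [ 0.5026 -0.2074  0.032 ]
[464.04803493 252.49344978] 229 [426.78947368 277.36842105] 95
label [ 0.5021 -0.2065  0.0315] [ 0.5025 -0.2072  0.0318]
clock 0.1 tool delta [ 0.401  -0.3048  0.1307] rotvec [-0.0023  0.001   0.6978]
```

The manual's scale: shifts go in shares of 0.75 m and turns go in shares of pi rad. Converting my numbers, 0.03 m is 0.04, -0.0228 m is -0.0304.

{"name": "drive_effector", "arguments": {
  "ticks": [
    {"d": [0.04, -0.0304, 0.0107]},
    {"d": [0.04, -0.0304, 0.0107]},
    {"d": [0.04, -0.0304, 0.0107]},
    {"d": [0.04, -0.0304, 0.0107]},
    {"d": [0.04, -0.0304, 0.0107]},
    {"d": [0.04, -0.0304, 0.0107]},
    {"d": [0.04, -0.0304, 0.0107]},
    {"d": [0.04, -0.0304, 0.0107]},
    {"d": [0.04, -0.0304, 0.0107]},
    {"d": [0.04, -0.0304, 0.0107]},
    {"d": [0.04, -0.0304, 0.0107]},
    {"d": [0.04, -0.0304, 0.0107]}
  ],
  "finger_gap": 1.0
}}

```text
clock: 1.1
tool_pos: [0.4606, -0.2419, 0.1346]
tcp_rot: [-3.101, -0.501, 0.001]
ft_force: [0.3, -1.5, -0.0]
gripper_width: 1.002
grip_force: 0.0
```

{"name": "drive_effector", "arguments": {
  "ticks": [
    {"turn_vec": [0, 0, 0.0382]},
    {"turn_vec": [0, 0, 0.0382]},
    {"turn_vec": [0, 0, 0.0382]},
    {"turn_vec": [0, 0, 0.0382]},
    {"turn_vec": [0, 0, 0.0382]},
    {"turn_vec": [0, 0, 0.0318]},
    {}
  ]
}}

```text
clock: 1.68
tool_pos: [0.4599, -0.2434, 0.1348]
tcp_rot: [-3.085, 0.594, 0.002]
ft_force: [0.8, 1.6, -0.4]
gripper_width: 0.997
grip_force: 0.0
```

```bash
python3 -c "
from go import *
delta([.489,-.2,.1],down(np.radians(-21.6)))"
```

```text
clock 1.68 tool delta [ 0.0109 -0.0511  0.0348] rotvec [ 0.0001  0.0011 -0.0037]
```

Scaled: 0.03 m is 0.04, -0.0256 m is -0.0341.

{"name": "drive_effector", "arguments": {
  "ticks": [
    {"d": [0.0073, -0.034, 0.0233]},
    {"d": [0.0072, -0.0341, 0.0233]},
    {"d": [0, 0, 0.04]},
    {"d": [0, 0, 0.0133]},
    {}
  ]
}}

```text
clock: 2.1
tool_pos: [0.4858, -0.1992, 0.057]
tcp_rot: [-3.085, 0.589, 0.013]
ft_force: [0.5, -0.7, 0.6]
gripper_width: 1.0
grip_force: 0.0
```

```bash
python3 - <<'E'
from go import *
delta([.489,-.2,.008],down(np.radians(-21.6)))
s=shot('scene','s1'); t=shot('top','t1')
A=cv2.resize(s['frame'][235:315,365:485,::-1],(600,400),interpolation=cv2.INTER_CUBIC)
cv2.imwrite('pics/c2.png',A)
E
```

```text
clock 2.1 tool delta [ 0.0037 -0.0005  0.049 ] rotvec [ 0.0006  0.0083 -0.    ]
```

View pics/c2.png

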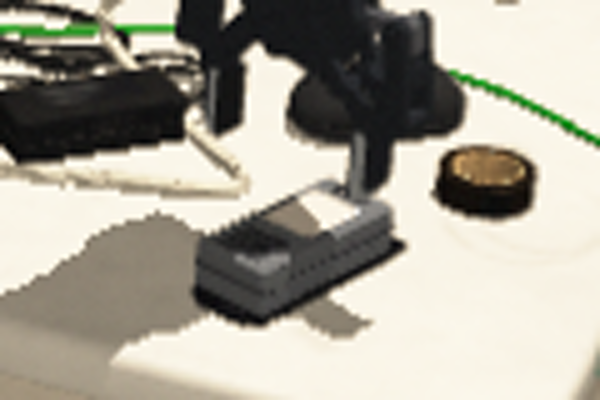

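The open fingers, at crop (225,130) and (370,190), straddle the pack at about (295,250) and are clear of it, with the tape at (485,180) well away. I'll descend.

Scaled: 0.02 m is 0.0267, 0.017 m is 0.0227.

{"name": "drive_effector", "arguments": {
  "ticks": [
    {"d": [0.0047, 0, 0.0267]},
    {"d": [0, 0, 0.0227]},
    {"d": [0, 0, 0.016]},
    {},
    {}
  ]
}}

```text
clock: 2.62
tool_pos: [0.4923, -0.2023, 0.0116]
tcp_rot: [3.085, -0.593, -0.0]
ft_force: [0.5, -0.0, 0.1]
gripper_width: 1.005
grip_force: 0.0
```

{"name": "drive_effector", "arguments": {
  "ticks": [
    {},
    {},
    {},
    {},
    {},
    {},
    {},
    {}
  ],
  "finger_gap": 0.0
}}

```text
clock: 3.28
tool_pos: [0.4938, -0.2021, 0.0126]
tcp_rot: [3.085, -0.592, 0.004]
ft_force: [0.5, 0.1, 5.6]
gripper_width: 0.528
grip_force: 64.6
```

Scaled: -0.035 m is -0.0467, -0.03 m is -0.04.

{"name": "drive_effector", "arguments": {
  "ticks": [
    {"d": [0, 0, -0.02]},
    {"d": [0, 0, -0.04]},
    {"d": [0, 0, -0.0467]},
    {"d": [0, 0, -0.0467]},
    {"d": [0, 0, -0.02]},
    {}
  ]
}}

```text
clock: 3.78
tool_pos: [0.4957, -0.2025, 0.1455]
tcp_rot: [3.084, -0.592, 0.014]
ft_force: [1.0, -1.2, -2.0]
gripper_width: 0.524
grip_force: 63.7
```

```bash
python3 - <<'E'
from go import *
print(monitor.get_obs()['ft_force'],monitor.get_obs()['torque'])
c=np.array([.5155,.3113]);y=np.radians(25.9); X=np.array([np.cos(y),np.sin(y)])
p=c-.02*X; delta([p[0],p[1],.14],down(y))
E
```

```text
[ 0.98086404 -1.23796258 -2.04777566] [-0.05136525 -0.03057218  0.00574054]
clock 3.78 tool delta [-0.1853 -0.4698  0.004 ] rotvec [ 0.0034 -0.0084 -0.8312]
```

Scaled: -0.0362 m is -0.0483, -0.0143 m is -0.0191.

{"name": "drive_effector", "arguments": {
  "ticks": [
    {"d": [-0.0093, -0.024, 0]},
    {"d": [-0.0191, -0.0483, 0]},
    {"d": [-0.0191, -0.0483, 0]},
    {"d": [-0.0191, -0.0483, 0]},
    {"d": [-0.0191, -0.0483, 0]},
    {"d": [-0.0191, -0.0483, 0]},
    {"d": [-0.0191, -0.0483, 0]},
    {"d": [-0.0191, -0.0483, 0]},
    {"d": [-0.0191, -0.0483, 0]},
    {"d": [-0.0191, -0.0483, 0]},
    {"d": [-0.0191, -0.0483, 0]},
    {"d": [-0.0191, -0.0483, 0]}
  ]
}}

```text
clock: 4.78
tool_pos: [0.4917, 0.2467, 0.1385]
tcp_rot: [3.083, -0.591, -0.006]
ft_force: [0.5, -0.2, -2.2]
gripper_width: 0.525
grip_force: 63.6
```

{"name": "drive_effector", "arguments": {
  "ticks": [
    {"d": [-0.0191, -0.0483, 0]},
    {"turn_vec": [0, 0, -0.0318]},
    {"turn_vec": [0, 0, -0.0382]},
    {"turn_vec": [0, 0, -0.0382]},
    {"turn_vec": [0, 0, -0.0382]},
    {"turn_vec": [0, 0, -0.0382]},
    {"turn_vec": [0, 0, -0.0382]},
    {"turn_vec": [0, 0, -0.0382]},
    {"turn_vec": [0, 0, -0.0032]},
    {},
    {}
  ]
}}

```text
clock: 5.7
tool_pos: [0.4932, 0.2842, 0.1398]
tcp_rot: [3.063, 0.698, -0.004]
ft_force: [0.2, -0.4, -2.3]
gripper_width: 0.525
grip_force: 63.6
```

```bash
python3 - <<'E'
from go import *
c=np.array([.5155,.3113]);y=np.radians(25.9); X=np.array([np.cos(y),np.sin(y)])
p=c-.02*X; delta([p[0],p[1],.14],down(y))
s=shot('scene','s2'); t=shot('top','t2')
A=cv2.resize(t['frame'][190:310,170:330,::-1],(800,600),interpolation=cv2.INTER_CUBIC)
cv2.imwrite('pics/c3.png',A)
E
```

```text
clock 5.7 tool delta [ 0.0118 -0.0146 -0.0003] rotvec [-0.0002  0.0027 -0.0037]
```

View pics/c3.png

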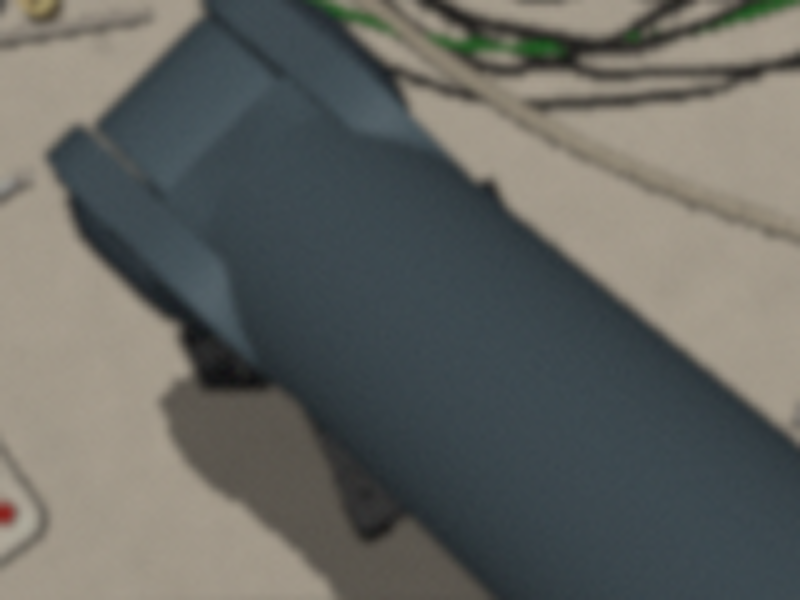

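View pics/s2.png

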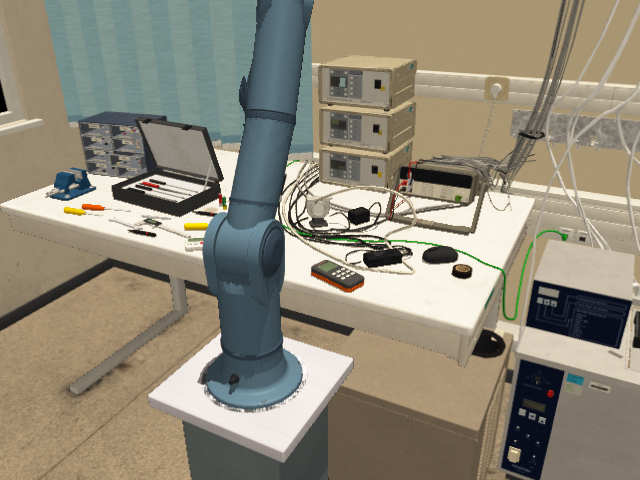

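The arm hides the well from both cameras here: the forearm covers (200–280, 195–300) in the top view, and in the scene view the logger is behind the column. Insertion will be blind, so I'll use the earlier top frame t1 to check the camera against the robot.

```bash
python3 - <<'E'
from go import *
t=load('t1')
cv2.imwrite('pics/c4.png',cv2.resize(t['frame'][200:300,400:520,::-1],(720,600),interpolation=cv2.INTER_CUBIC))
E
```

```text
(no output)
```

View pics/c4.png

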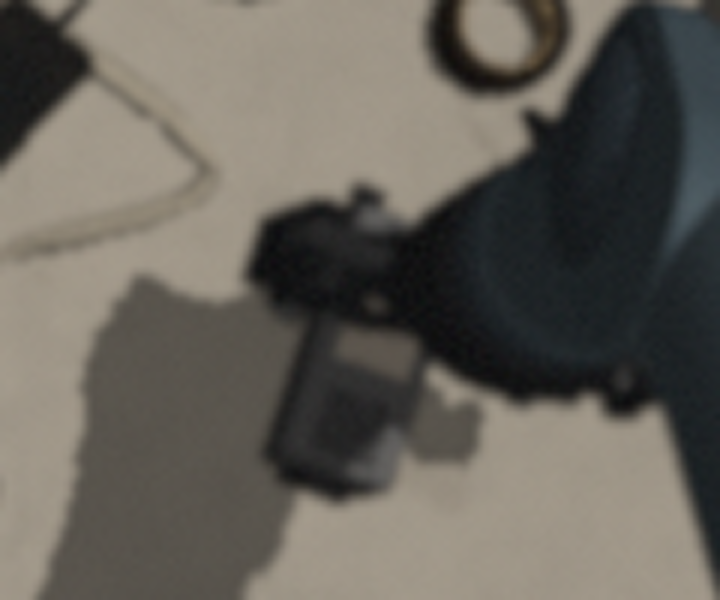

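In t1 the gripper at crop (330,255) hides the tab half of the pack, but the ribbed half (270–420, 330–490) shows. So I'll take the held pack back to that spot once and measure it in the top view, which ties the camera to the robot.

Scaled: 0.0355 m is 0.0473, -0.0172 m is -0.0229.

{"name": "drive_effector", "arguments": {
  "ticks": [
    {"d": [-0.0229, 0.0473, 0]},
    {"d": [-0.0229, 0.0473, 0]},
    {"d": [-0.0229, 0.0473, 0]},
    {"d": [-0.0229, 0.0473, 0]},
    {"d": [-0.0229, 0.0473, 0]},
    {"d": [-0.0229, 0.0473, 0]},
    {"d": [-0.0229, 0.0473, 0]},
    {"d": [-0.0229, 0.0473, 0]},
    {"d": [-0.0229, 0.0473, 0]},
    {"d": [-0.0229, 0.0473, 0]},
    {"d": [-0.0229, 0.0473, 0]},
    {"d": [-0.0229, 0.0473, 0]}
  ]
}}

```text
clock: 6.8
tool_pos: [0.4938, -0.1903, 0.1416]
tcp_rot: [3.062, 0.701, 0.001]
ft_force: [0.4, -0.5, -1.9]
gripper_width: 0.52
grip_force: 63.6
```

{"name": "drive_effector", "arguments": {
  "ticks": [
    {"turn_vec": [0, 0, 0.0382]},
    {"turn_vec": [0, 0, 0.0382]},
    {"turn_vec": [0, 0, 0.0382]},
    {"turn_vec": [0, 0, 0.0382]},
    {"turn_vec": [0, 0, 0.0382]},
    {"turn_vec": [0, 0, 0.0382]},
    {"turn_vec": [0, 0, 0.035]},
    {},
    {},
    {}
  ]
}}

```text
clock: 7.63
tool_pos: [0.4941, -0.1883, 0.1413]
tcp_rot: [-3.086, 0.589, -0.0]
ft_force: [0.5, -0.1, -2.6]
gripper_width: 0.523
grip_force: 63.6
```

```bash
python3 - <<'E'
from go import *
o=monitor.get_obs(); print(o['tool_pos'],o['tcp_rot'])
r=R.from_rotvec(o['tcp_rot']).as_matrix(); print(r.round(3).tolist())
s=shot('scene','s3'); t=shot('top','t3')
A=cv2.resize(t['frame'][200:300,410:510,::-1],(500,500),interpolation=cv2.INTER_CUBIC)
i=cv2.resize(s['frame'][225:305,365:485,::-1],(300,200),interpolation=cv2.INTER_CUBIC)
cv2.imwrite('pics/c5.png',np.hstack([A,np.vstack([i,np.zeros((300,300,3),np.uint8)])]))
E
```

```text
[ 0.49405725 -0.18831425  0.14130169] [-3.08595363e+00  5.88553534e-01 -1.76178827e-04]
[[0.93, -0.368, 0.0], [-0.368, -0.93, -0.0], [0.0, -0.0, -1.0]]
```

View pics/c5.png

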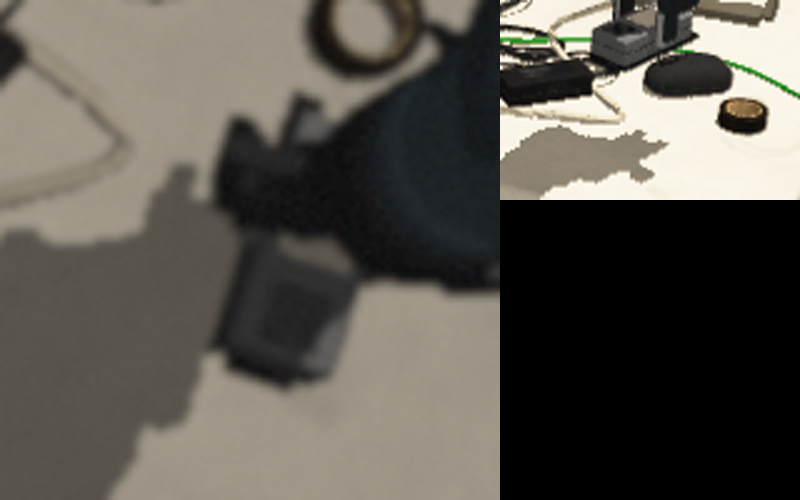

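The held pack's ribbed end shows cleanly: right edge from crop (358,285) to (325,375), tail at (280,385). The scene inset shows it level in the fingers. Next I'll measure it against the tool pose.

```bash
python3 - <<'E'
from e import *
t=load('t3'); c=np.array([.49406,-.18831]); y=np.radians(-21.6); zt=.1413-.0126
r=np.array([[np.cos(y),-np.sin(y)],[np.sin(y),np.cos(y)]])
uv,P=cloud(t,435,490,235,285)
g=cv2.cvtColor(t['frame'],cv2.COLOR_RGB2GRAY)[235:285,435:490].ravel()
Q=np.c_[(P[:,:2]-c)@r,P[:,2]]*1000
s=(Q[:,2]>150)&(Q[:,2]<180)&(Q[:,0]<-22)&(Q[:,0]>-80)&(abs(Q[:,1])<40)
q=Q[s]; print(len(q),'zmed',np.median(q[:,2]),'y',np.percentile(q[:,1],[1,3,50,97,99]).round(1),'x',np.percentile(q[:,0],[1,3,10]).round(1))
# dark-vs-bench silhouette
for frac in(.75,.8):
  S=8;u0,u1,v0,v1=462,500,250,290
  k=cv2.cvtColor(cv2.resize(t['frame'][v0:v1,u0:u1],None,fx=S,fy=S,interpolation=cv2.INTER_CUBIC),cv2.COLOR_RGB2GRAY)
  cs,_=cv2.findContours((k<142*frac).astype(np.uint8),cv2.RETR_EXTERNAL,cv2.CHAIN_APPROX_NONE); cc=max(cs,key=cv2.contourArea)[:,0]; uvc=(cc+.5)/S-.5+[u0,v0]
  print('-y edge',edge(t,uvc,zt+.034,c,y,1,-1,-.05,-.032,.023,.008),'tail z bottom',edge(t,uvc,zt,c,y,0,-1,-.012,.012,.061,.008))
# same estimators on the start picture, pack at rest, frame = estimated origin
a=load('top0'); c0=np.array([.4933,-.2019]); uv,P=cloud(a,436,490,224,294); Q=np.c_[(P[:,:2]-c0)@r,P[:,2]]*1000
q=Q[(Q[:,2]>22)&(Q[:,2]<52)&(Q[:,0]<-22)&(Q[:,0]>-80)&(abs(Q[:,1])<40)]; print('start',len(q),'zmed',np.median(q[:,2]),'y',np.percentile(q[:,1],[1,3,50,97,99]).round(1),'x',np.percentile(q[:,0],[1,3,10]).round(1))
uvc=sil(a,(436,490,224,294)); print(edge(a,uvc,.034,c0,y,1,-1,-.05,-.032,.023,.008),edge(a,uvc,0.,c0,y,0,-1,-.012,.012,.061,.008))
E
```

```text
389 zmed 162.8345664888422 y [-19.6 -18.4   4.3  25.2  25.6] x [-55.6 -54.9 -53.4]
-y edge (64, -21.3, -0.04) tail z bottom (68, -57.52, 0.3548)
-y edge (65, -21.73, -0.0346) tail z bottom (69, -57.78, 0.3547)
start 287 zmed 34.75070779242717 y [-20.2 -19.4   1.3  21.6  22.2] x [-54.2 -53.8 -52.9]
(59, -21.88, 0.0223) (77, -61.42, 0.016)
```

```bash
python3 - <<'E'
from e import *
y=np.radians(-21.6); r=np.array([[np.cos(y),-np.sin(y)],[np.sin(y),np.cos(y)]])
for fn,c,zt,box in(('t3',[.49406,-.18831],.1627,(435,490,235,285)),('top0',[.4933,-.2019],.0345,(436,490,224,294))):
    im=load(fn); u0,u1,v0,v1=box
    # upsample depth edges: a pixel's xy taken on the top plane, kept if its depth says it is top
    uv,P=cloud(im,*box); Z=cv2.medianBlur(P[:,2].reshape(v1-v0,u1-u0).astype(np.float32),3).ravel()
    for tol in(.006,.010):
        k=(Z>zt-tol)&(Z<zt+.012); Q=(plane(im,uv[k],zt)[:,:2]-c)@r*1000
        rows=[]
        for lo in range(-52,-25,4):
            q=Q[(Q[:,0]>=lo)&(Q[:,0]<lo+4)&(abs(Q[:,1])<36)]; rows.append((len(q),q[:,1].min().round(1),q[:,1].max().round(1)))
        w=Q[(abs(Q[:,1])<15)&(Q[:,0]<-20)]; 
        print(fn,tol,rows,'mean',np.mean([x[1:] for x in rows],0).round(2),'xmin by y',[w[(w[:,1]>=l)&(w[:,1]<l+5)][:,0].min().round(1) for l in range(-15,15,5)])
    # ribs patch (dark on grey) centroid
E
```

```text
t3 0.006 [(43, np.float64(-19.3), np.float64(26.2)), (43, np.float64(-20.0), np.float64(26.1)), (45, np.float64(-19.4), np.float64(26.7)), (43, np.float64(-20.1), np.float64(26.1)), (43, np.float64(-20.2), np.float64(25.4)), (44, np.float64(-19.6), np.float64(26.6)), (42, np.float64(-20.3), np.float64(25.3))] mean [-19.84  26.06] xmin by y [np.float64(-55.3), np.float64(-54.8), np.float64(-54.9), np.float64(-54.4), np.float64(-55.1), np.float64(-56.0)]
t3 0.01 [(44, np.float64(-19.3), np.float64(26.8)), (43, np.float64(-20.0), np.float64(26.1)), (45, np.float64(-19.4), np.float64(26.7)), (44, np.float64(-20.1), np.float64(26.7)), (43, np.float64(-20.2), np.float64(25.4)), (44, np.float64(-19.6), np.float64(26.6)), (44, np.float64(-20.3), np.float64(27.3))] mean [-19.84  26.51] xmin by y [np.float64(-55.3), np.float64(-55.5), np.float64(-56.9), np.float64(-56.4), np.float64(-55.8), np.float64(-56.0)]
top0 0.006 [(32, np.float64(-21.0), np.float64(22.6)), (34, np.float64(-20.3), np.float64(21.9)), (31, np.float64(-18.9), np.float64(22.6)), (31, np.float64(-20.4), np.float64(21.8)), (33, np.float64(-19.0), np.float64(22.5)), (32, np.float64(-20.5), np.float64(21.8)), (33, np.float64(-20.6), np.float64(22.5))] mean [-20.1   22.24] xmin by y [np.float64(-54.5), np.float64(-54.7), np.float64(-54.1), np.float64(-54.9), np.float64(-54.3), np.float64(-53.7)]
top0 0.01 [(32, np.float64(-21.0), np.float64(22.6)), (34, np.float64(-20.3), np.float64(21.9)), (32, np.float64(-18.9), np.float64(23.3)), (31, np.float64(-20.4), np.float64(21.8)), (34, np.float64(-19.0), np.float64(23.2)), (33, np.float64(-20.5), np.float64(24.0)), (34, np.float64(-20.6), np.float64(23.2))] mean [-20.1   22.86] xmin by y [np.float64(-56.7), np.float64(-56.1), np.float64(-54.1), np.float64(-54.9), np.float64(-55.1), np.float64(-54.5)]
```

The manual's scale: shifts go in shares of 0.75 m and turns go in shares of pi rad. Converting my numbers, 0.01 m is 0.0133, -0.12 rad is -0.0382.

{"name": "drive_effector", "arguments": {
  "ticks": [
    {"d": [0, 0, 0.0133], "turn_vec": [0, 0, -0.0382]},
    {"d": [0, 0, 0.0133], "turn_vec": [0, 0, -0.0382]},
    {"d": [0, 0, 0.0133], "turn_vec": [0, 0, -0.0382]},
    {"d": [0, 0, 0.0133], "turn_vec": [0, 0, -0.0382]},
    {"d": [0, 0, 0.0133], "turn_vec": [0, 0, -0.0382]},
    {"d": [0, 0, 0.0133], "turn_vec": [0, 0, -0.0382]},
    {"d": [0, 0, 0.0133], "turn_vec": [0, 0, -0.035]},
    {"d": [0, 0, 0.0133]},
    {},
    {}
  ]
}}

```text
clock: 8.57
tool_pos: [0.4934, -0.1884, 0.0607]
tcp_rot: [-3.062, -0.698, 0.002]
ft_force: [0.8, -0.8, -2.3]
gripper_width: 0.528
grip_force: 63.6
```

```bash
python3 - <<'E'
from e import *
o=monitor.get_obs(); r=R.from_rotvec(o['tcp_rot']).as_matrix(); yaw=np.arctan2(r[1,0],r[0,0]); print(o['tool_pos'],np.degrees(yaw),r[2].round(3))
t=shot('top','t4'); A=cv2.resize(t['frame'][200:300,410:510,::-1],(600,600),interpolation=cv2.INTER_CUBIC); cv2.imwrite('pics/c6.png',A)
E
```

```text
[ 0.49338266 -0.18842382  0.06068997] 25.701514497038435 [-0.001 -0.001 -1.   ]
```

View pics/c6.png

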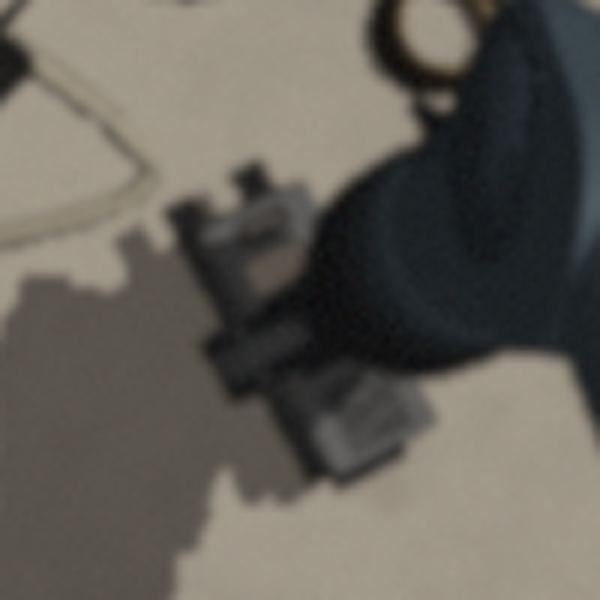

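Both ends show. The tabs are at crop (185,210) and (250,170), the front edge runs (200,230)–(300,185), and the tail runs (335,480)–(438,415). I'll fit this pack and the logger the same way.

```bash
python3 - <<'E'
from e import *
y=np.radians(25.7); r=np.array([[np.cos(y),-np.sin(y)],[np.sin(y),np.cos(y)]])
im=load('t4'); c=np.array([.49338,-.18842]); zb=.0607-.0126; zt=zb+.034
u0,u1,v0,v1=box=(430,490,220,285); uv,P=cloud(im,*box); Z=cv2.medianBlur(P[:,2].reshape(v1-v0,u1-u0).astype(np.float32),3).ravel()
Q=(plane(im,uv,zt)[:,:2]-c)@r*1000; 
k=(Z>zt-.007)&(Z<zt+.007)
for lo in list(range(-54,-30,3))+list(range(30,54,3)):
    q=Q[k&(Q[:,0]>=lo)&(Q[:,0]<lo+3)&(abs(Q[:,1])<32)]
    if len(q): print(lo,len(q),q[:,1].min().round(1),q[:,1].max().round(1),end=' | ')
print()
for l in range(-24,24,6):
    q=Q[k&(Q[:,1]>=l)&(Q[:,1]<l+6)&(abs(Q[:,0])<70)]; print(l,q[:,0].min().round(1),q[:,0].max().round(1),end=' | ')
print(); print('zmed rear/front',np.median(P[k&(Q[:,0]<-30),2]).round(4),np.median(P[k&(Q[:,0]>30),2]).round(4), 'exp',zt)
S=8;k8=cv2.cvtColor(cv2.resize(im['frame'][v0:v1,u0:u1],None,fx=S,fy=S,interpolation=cv2.INTER_CUBIC),cv2.COLOR_RGB2GRAY)
cs,_=cv2.findContours((k8<142*.8).astype(np.uint8),cv2.RETR_LIST,cv2.CHAIN_APPROX_NONE); uvc=(np.vstack([q[:,0] for q in cs])+.5)/S-.5+[u0,v0]
print('-y rear',edge(im,uvc,zt,c,y,1,-1,-.054,-.042,.023,.006),'-y front',edge(im,uvc,zt,c,y,1,-1,.036,.049,.023,.006))
print('tail bottom',edge(im,uvc,zb,c,y,0,-1,-.012,.012,.061,.006),'tab tip -y (top edge z5)',edge(im,uvc,zb+.005,c,y,0,1,-.02,-.010,.065,.006),'front top edge mid',edge(im,uvc,zt,c,y,0,1,-.006,.006,.05,.006))
E
```

```text
-54 11 -17.2 21.7 | -51 29 -21.4 23.7 | -48 28 -20.5 24.6 | -45 28 -19.7 25.5 | -42 28 -18.8 26.4 | -39 30 -21.9 26.1 | -36 25 -15.9 25.0 | -33 23 -11.0 25.9 | 30 22 -10.9 24.2 | 33 24 -15.2 25.1 | 36 28 -19.5 26.0 | 39 27 -18.6 25.8 | 42 26 -17.7 24.7 | 45 27 -18.8 25.6 | 48 21 -17.9 24.5 | 
-24 -50.3 46.8 | -18 -52.1 50.9 | -12 -52.0 50.9 | -6 -51.9 50.0 | 0 -51.7 50.1 | 6 -51.6 49.2 | 12 -51.4 49.3 | 18 -52.3 49.4 | 
zmed rear/front 0.0829 0.0823 exp 0.0821
-y rear (38, -24.5, -0.1) -y front (55, -43.94, 0.5346)
tail bottom (73, -60.7, 0.0114) tab tip -y (top edge z5) (34, 67.73, 0.091) front top edge mid (11, 62.57, -1.5935)
```

```bash
python3 - <<'E'
from e import *
y=np.radians(25.9); r=np.array([[np.cos(y),-np.sin(y)],[np.sin(y),np.cos(y)]])
im=load('top0'); c=np.array([.5155,.3113])
u0,u1,v0,v1=box=(196,290,203,303); uv,P=cloud(im,*box); Z=cv2.medianBlur(P[:,2].reshape(v1-v0,u1-u0).astype(np.float32),3).ravel()
for zt,bins in((.038,list(range(-84,-66,4))+list(range(70,88,4))),(.022,range(-48,48,8))):
    Q=(plane(im,uv,zt)[:,:2]-c)@r*1000; k=(Z>zt-.008)&(Z<zt+.008)
    L=[]
    for lo in bins:
        q=Q[k&(Q[:,0]>=lo)&(Q[:,0]<lo+4)&(abs(Q[:,1])<52)]; L.append((lo,q[:,1].min().round(1),q[:,1].max().round(1),((q[:,1].min()+q[:,1].max())/2).round(1)))
    print(zt,[tuple(float(v) for v in l) for l in L])
    if zt>.03:
        print([(l,Q[k&(Q[:,1]>=l)&(Q[:,1]<l+8)][:,0].min().round(1).item(),Q[k&(Q[:,1]>=l)&(Q[:,1]<l+8)][:,0].max().round(1).item()) for l in range(-32,32,8)])
E
```

```text
0.038 [(-84.0, -43.0, 44.0, 0.5), (-80.0, -42.0, 44.0, 1.0), (-76.0, -43.0, 43.0, -0.0), (-72.0, -43.0, 44.0, 0.5), (-68.0, -42.0, 42.0, 0.0), (70.0, -43.6, 43.9, 0.1), (74.0, -43.7, 44.0, 0.2), (78.0, -42.6, 43.0, 0.2), (82.0, -43.7, 44.0, 0.2), (86.0, -41.6, 44.1, 1.2)]
[(-32, -93.4, 93.1), (-24, -93.3, 91.0), (-16, -91.2, 92.0), (-8, -92.2, 90.9), (0, -93.1, 92.0), (8, -92.0, 93.0), (16, -93.0, 89.8), (24, -92.9, 91.9)]
0.022 [(-48.0, -42.9, 43.6, 0.4), (-40.0, -42.9, 42.6, -0.1), (-32.0, -42.9, 43.7, 0.4), (-24.0, -43.0, 43.7, 0.4), (-16.0, -43.0, 43.8, 0.4), (-8.0, -44.1, 43.8, -0.1), (0.0, -43.1, 43.9, 0.4), (8.0, -44.1, 43.9, -0.1), (16.0, -43.1, 44.0, 0.4), (24.0, -43.2, 44.0, 0.4), (32.0, -43.2, 44.1, 0.4), (40.0, -43.2, 44.1, 0.4)]
```

Camera minus robot comes out consistent across both yaws at about (-0.6, +2.75) mm, and the pack sits about 0.7 mm ahead of the TCP. In the robot frame the logger origin is therefore about (0.5157, 0.3086), yaw 25.9°. I'll go back over the well and tilt.

Scaled: -0.04 m is -0.0533, -0.0346 m is -0.0461.

```bash
cat >> go.py <<'E'
CL=np.array([.5157,.3086]); YL=np.radians(25.9)
def tcp_for(X,Z,tilt,Y=0.,px=-.7,pz=12.6):
    """TCP in world (m) for the tab tips' lower edge at well X,Z (mm), tilt in rad"""
    dx,dz=px-65,pz; c,s=np.cos(tilt),np.sin(tilt)
    lx=X+dx*c+dz*s; lz=Z-dx*s+dz*c+20
    return np.r_[CL+1e-3*(lx*np.array([np.cos(YL),np.sin(YL)])+Y*np.array([-np.sin(YL),np.cos(YL)])),lz*1e-3]
def state():
    o=monitor.get_obs(); r=R.from_rotvec(o['tcp_rot']); W=R.from_euler('z',YL)
    L=W.inv()*r*R.from_euler('x',np.pi); e=L.as_euler('zyx')
    t=W.inv().apply(o['tool_pos']-np.r_[CL,.02])*1e3; tip=t+L.apply([65.7,0,-12.6])
    print('clock',round(o['clock'],2),'tip in well mm',tip.round(1),'yaw,tilt,roll',e.round(3),'F in logger',W.inv().apply(o['ft_force']).round(1),'M',W.inv().apply(o['torque']).round(2),'w',round(o['gripper_width'],3))
E
```

{"name": "drive_effector", "arguments": {
  "ticks": [
    {"d": [0, 0, -0.04]},
    {"d": [0, 0, -0.0533]},
    {"d": [0.0133, -0.0267, -0.0133]},
    {"d": [0.0237, -0.0461, 0]},
    {"d": [0.0237, -0.0461, 0]},
    {"d": [0.0237, -0.0461, 0]},
    {"d": [0.0237, -0.0461, 0]},
    {"d": [0.0237, -0.0461, 0]},
    {"d": [0.0237, -0.0461, 0]},
    {"d": [0.0237, -0.0461, 0]},
    {"d": [0.0237, -0.0461, 0]},
    {"d": [0.0237, -0.0461, 0]}
  ]
}}

```text
clock: 9.62
tool_pos: [0.5032, 0.1859, 0.1425]
tcp_rot: [3.062, 0.7, 0.004]
ft_force: [1.1, -0.1, -2.9]
gripper_width: 0.524
grip_force: 63.7
```

{"name": "drive_effector", "arguments": {
  "ticks": [
    {"d": [0.0237, -0.0461, 0]},
    {"d": [0.0237, -0.0461, 0]},
    {"d": [0.0237, -0.0461, 0]},
    {"turn_vec": [0, -0.0318, 0]},
    {"turn_vec": [0, -0.035, 0]},
    {},
    {}
  ]
}}

```text
clock: 10.2
tool_pos: [0.507, 0.3009, 0.1406]
tcp_rot: [3.002, 0.685, -0.315]
ft_force: [-1.3, -0.9, -1.9]
gripper_width: 0.523
grip_force: 63.6
```

```bash
python3 - <<'E'
from go import *
state(); t=.21; delta(tcp_for(51,25,t),down(YL,t))
E
```

```text
clock 10.2 tip in well mm [50.5 -3.3 94.6] yaw,tilt,roll [-0.003  0.209  0.001] F in logger [-1.6 -0.2 -1.9] M [-0.03 -0.33 -0.  ] w 0.523
clock 10.2 tool delta [ 0.015  -0.0031  0.0679] rotvec [-0.0007 -0.0011 -0.0031]
```

Scaled: 0.023 m is 0.0307, -0.0031 m is -0.0041, -0.003 rad is -0.001.

{"name": "drive_effector", "arguments": {
  "ticks": [
    {"d": [0.0067, -0.0041, 0.0307], "turn_vec": [0, 0, -0.001]},
    {"d": [0.0067, 0, 0.0307]},
    {"d": [0.0067, 0, 0.0293]},
    {},
    {}
  ]
}}

```text
clock: 10.62
tool_pos: [0.5035, 0.3019, 0.0715]
tcp_rot: [2.998, 0.691, -0.319]
ft_force: [0.1, -0.4, -2.3]
gripper_width: 0.522
grip_force: 63.5
```

```bash
python3 - <<'E'
from go import *
state(); t=.21; delta(tcp_for(51,5,t),down(YL,t))
E
```

```text
clock 10.62 tip in well mm [47.7 -0.7 25.3] yaw,tilt,roll [ 0.001  0.212 -0.001] F in logger [-0.1 -0.4 -2.3] M [-0.   -0.39 -0.03] w 0.522
clock 10.62 tool delta [ 0.0075 -0.0007  0.0193] rotvec [0.0008 0.002  0.0006]
```

Next, down to 5 mm over the floor, then gentle steps to contact.

Scaled: 0.01 m is 0.0133, 0.009 m is 0.012.

{"name": "drive_effector", "arguments": {
  "ticks": [
    {"d": [0.0053, -0.0009, 0.0133]},
    {"d": [0.0047, 0, 0.012]},
    {},
    {}
  ]
}}

```text
clock: 10.95
tool_pos: [0.5074, 0.3056, 0.0515]
tcp_rot: [3.0, 0.692, -0.317]
ft_force: [-0.7, -1.0, -1.2]
gripper_width: 0.522
grip_force: 63.6
```

```bash
python3 -c "
from go import *
state()"
```

```text
clock 10.95 tip in well mm [52.9  1.   5.5] yaw,tilt,roll [0.001 0.21  0.   ] F in logger [-1.1 -0.6 -1.2] M [ 0.   -0.3   0.05] w 0.522
```

{"name": "drive_effector", "arguments": {
  "ticks": [
    {"d": [0.0004, 0, 0.002]},
    {"d": [0.0004, 0, 0.002]},
    {},
    {}
  ]
}}

```text
clock: 11.28
tool_pos: [0.5074, 0.3058, 0.0486]
tcp_rot: [3.0, 0.693, -0.316]
ft_force: [-0.4, -0.6, -2.7]
gripper_width: 0.525
grip_force: 63.6
```

```bash
python3 -c "
from go import *
state()"
```

```text
clock 11.28 tip in well mm [53.   1.2  2.6] yaw,tilt,roll [0.002 0.21  0.   ] F in logger [-0.7 -0.4 -2.7] M [ 0.01 -0.31 -0.  ] w 0.525
```

Scaled: 0.0015 m is 0.002, 0.001 m is 0.0013.

{"name": "drive_effector", "arguments": {
  "ticks": [
    {"d": [0.0004, 0.0013, 0.002]},
    {"d": [0.0004, 0, 0.002]},
    {},
    {}
  ]
}}

```text
clock: 11.62
tool_pos: [0.5081, 0.3048, 0.0458]
tcp_rot: [3.0, 0.692, -0.316]
ft_force: [0.0, -1.1, 1.1]
gripper_width: 0.526
grip_force: 64.0
```

```bash
python3 -c "
from go import *
state()"
```

```text
clock 11.62 tip in well mm [53.2  0.  -0.2] yaw,tilt,roll [0.002 0.21  0.   ] F in logger [-0.4 -1.   1.1] M [-0.06 -0.21 -0.02] w 0.526
```

{"name": "drive_effector", "arguments": {
  "ticks": [
    {"d": [0.0003, 0, 0.0013]},
    {},
    {}
  ]
}}

```text
clock: 11.87
tool_pos: [0.508, 0.3048, 0.0454]
tcp_rot: [2.999, 0.692, -0.316]
ft_force: [-2.3, -2.3, 5.1]
gripper_width: 0.522
grip_force: 64.5
```

```bash
python3 -c "
from go import *
state()"
```

```text
clock 11.87 tip in well mm [53.   0.1 -0.6] yaw,tilt,roll [ 0.002  0.21  -0.   ] F in logger [-3.1 -1.1  5.1] M [-0.21  0.22  0.02] w 0.522
```

{"name": "drive_effector", "arguments": {
  "ticks": [
    {"d": [0.0027, 0, -0.0013]},
    {"d": [0.0027, 0, -0.0005]},
    {"d": [0.0027, 0, -0.0005]},
    {},
    {}
  ]
}}

```text
clock: 12.28
tool_pos: [0.5131, 0.3081, 0.0454]
tcp_rot: [3.0, 0.693, -0.317]
ft_force: [-3.1, -1.9, 5.9]
gripper_width: 0.523
grip_force: 64.5
```

```bash
python3 -c "
from go import *
state()"
```

```text
clock 12.28 tip in well mm [59.1  0.8 -0.7] yaw,tilt,roll [0.002 0.21  0.001] F in logger [-3.6 -0.3  5.9] M [-0.06  0.39 -0.05] w 0.523
```

{"name": "drive_effector", "arguments": {
  "ticks": [
    {"d": [0.0027, 0, -0.0005]},
    {"d": [0.0027, 0, -0.0005]},
    {},
    {}
  ]
}}

```text
clock: 12.62
tool_pos: [0.5167, 0.3101, 0.0454]
tcp_rot: [3.0, 0.694, -0.317]
ft_force: [-2.5, -1.0, 5.4]
gripper_width: 0.523
grip_force: 64.5
```

```bash
python3 -c "
from go import *
state()"
```

```text
clock 12.62 tip in well mm [63.2  1.1 -0.6] yaw,tilt,roll [0.002 0.21  0.001] F in logger [-2.6  0.2  5.4] M [ 0.    0.34 -0.04] w 0.523
```

Scaled: 0.001 m is 0.0013, -0.0002 m is -0.0003.

{"name": "drive_effector", "arguments": {
  "ticks": [
    {"d": [0.0013, 0, -0.0003]},
    {"d": [0.0013, 0, -0.0003]},
    {},
    {}
  ]
}}

```text
clock: 12.95
tool_pos: [0.5182, 0.3109, 0.0454]
tcp_rot: [3.0, 0.694, -0.318]
ft_force: [-3.1, -1.8, 5.3]
gripper_width: 0.523
grip_force: 64.5
```

```bash
python3 -c "
from go import *
state()"
```

```text
clock 12.95 tip in well mm [64.9  1.1 -0.6] yaw,tilt,roll [0.002 0.211 0.001] F in logger [-3.6 -0.3  5.3] M [-0.04  0.46 -0.01] w 0.523
```

{"name": "drive_effector", "arguments": {
  "ticks": [
    {"d": [0.0013, 0, -0.0003]},
    {},
    {}
  ]
}}

```text
clock: 13.2
tool_pos: [0.5189, 0.3112, 0.0454]
tcp_rot: [3.0, 0.694, -0.319]
ft_force: [-3.8, -2.0, 6.4]
gripper_width: 0.527
grip_force: 64.5
```

```bash
python3 -c "
from go import *
state()"
```

```text
clock 13.2 tip in well mm [65.6  1.1 -0.7] yaw,tilt,roll [0.002 0.212 0.001] F in logger [-4.2 -0.1  6.4] M [ 0.03  0.61 -0.01] w 0.527
```

Scaled: 0.001 m is 0.0013, -0.0002 m is -0.0003.

{"name": "drive_effector", "arguments": {
  "ticks": [
    {"d": [0.0013, 0, -0.0003]},
    {"d": [0.0013, 0, -0.0003]},
    {},
    {}
  ]
}}

```text
clock: 13.53
tool_pos: [0.519, 0.3113, 0.0455]
tcp_rot: [2.997, 0.693, -0.325]
ft_force: [-6.8, -3.7, 9.2]
gripper_width: 0.523
grip_force: 64.8
```

```bash
python3 -c "
from go import *
state()"
```

```text
clock 13.53 tip in well mm [65.6  1.2 -0.9] yaw,tilt,roll [0.003 0.216 0.   ] F in logger [-7.8 -0.4  9.2] M [-0.08  1.34 -0.  ] w 0.523
```

Contact at the slot end (Fx about −8 N) with the tabs under the lip and a tilt of 0.21 rad. I'll ease off and swing down about the tabs to about 0.13 rad.

Scaled: 0.0024 m is 0.0032, -0.001 m is -0.0013, 0.041 rad is 0.0131.

{"name": "drive_effector", "arguments": {
  "ticks": [
    {"d": [-0.0013, 0, 0.0032], "turn_vec": [0, 0.0131, 0]},
    {"d": [-0.0013, 0, 0.0032], "turn_vec": [0, 0.0131, 0]},
    {},
    {}
  ]
}}

```text
clock: 13.87
tool_pos: [0.5176, 0.3106, 0.0405]
tcp_rot: [3.027, 0.7, -0.198]
ft_force: [-5.4, -1.4, 4.4]
gripper_width: 0.522
grip_force: 64.3
```

```bash
python3 -c "
from go import *
state()"
```

```text
clock 13.87 tip in well mm [66.1  1.1 -0.5] yaw,tilt,roll [0.003 0.13  0.001] F in logger [-5.5  1.1  4.4] M [ 0.17  0.71 -0.04] w 0.522
```

{"name": "drive_effector", "arguments": {
  "ticks": [
    {},
    {},
    {},
    {},
    {},
    {}
  ],
  "finger_gap": 0.85
}}

```text
clock: 14.37
tool_pos: [0.5194, 0.3104, 0.0403]
tcp_rot: [3.028, 0.699, -0.194]
ft_force: [0.0, 0.1, -0.4]
gripper_width: 0.855
grip_force: 0.0
```

```bash
python3 -c "
from go import *
state()"
```

```text
clock 14.37 tip in well mm [67.7  0.1 -0.6] yaw,tilt,roll [0.001 0.128 0.001] F in logger [ 0.1  0.1 -0.4] M [ 0.   -0.18  0.04] w 0.855
```

Scaled: -0.035 m is -0.0467, -0.03 m is -0.04, 0.128 rad is 0.0407.

{"name": "drive_effector", "arguments": {
  "ticks": [
    {"d": [0, 0, -0.02]},
    {"d": [0, 0, -0.04]},
    {"d": [0, 0, -0.0467]},
    {"turn_vec": [0, 0.0407, 0]},
    {},
    {}
  ]
}}

```text
clock: 14.87
tool_pos: [0.5266, 0.3139, 0.1198]
tcp_rot: [3.059, 0.708, -0.008]
ft_force: [0.7, -0.6, -0.1]
gripper_width: 0.85
grip_force: 0.0
```

```bash
python3 -c "
from go import *
state()
X=np.array([np.cos(YL),np.sin(YL)]);Y=np.array([-X[1],X[0]])
p=CL-.040*X+.0007*Y; delta([p[0],p[1],.085],down(YL))"
python3 - <<'E'
from h import *
t=shot('top','t5')
E
```

```text
clock 14.87 tip in well mm [77.7  0.2 86.8] yaw,tilt,roll [ 0.003  0.005 -0.001] F in logger [ 0.3 -0.9 -0.1] M [0.02 0.01 0.01] w 0.85
clock 14.87 tool delta [-0.0519 -0.0009  0.035 ] rotvec [0.0007 0.0053 0.0031]
```

Scaled: -0.0175 m is -0.0233, -0.0174 m is -0.0232.

{"name": "drive_effector", "arguments": {
  "ticks": [
    {"d": [-0.0227, 0, 0]},
    {"d": [-0.0233, 0, 0]},
    {"d": [-0.0232, -0.0012, 0]},
    {},
    {},
    {"d": [0, 0, 0.0133]},
    {"d": [0, 0, 0.0133]},
    {"d": [0, 0, 0.016]},
    {},
    {}
  ],
  "finger_gap": 0.0
}}

```text
clock: 15.75
tool_pos: [0.4802, 0.2922, 0.086]
tcp_rot: [3.06, 0.706, -0.01]
ft_force: [0.8, -0.0, 0.4]
gripper_width: 0.001
grip_force: 0.0
```

```bash
python3 -c "
from go import *
state(); print(monitor.get_obs()['tool_pos'])"
```

```text
clock 15.75 tip in well mm [26.5  0.9 53. ] yaw,tilt,roll [0.002 0.007 0.001] F in logger [ 0.7 -0.4  0.4] M [-0.01 -0.05  0.02] w 0.001
[0.48023519 0.2921912  0.08599869]
```

Scaled: 0.008 m is 0.0107, 0.007 m is 0.0093.

{"name": "drive_effector", "arguments": {
  "ticks": [
    {"d": [-0.0013, 0, 0.0107]},
    {"d": [0, 0, 0.0093]},
    {"d": [0, 0, 0.004]},
    {"d": [0, 0, 0.004]},
    {}
  ]
}}

```text
clock: 16.17
tool_pos: [0.4797, 0.2922, 0.0663]
tcp_rot: [3.061, 0.707, -0.006]
ft_force: [0.0, 0.5, -0.1]
gripper_width: -0.0
grip_force: 0.0
```

{"name": "drive_effector", "arguments": {
  "ticks": [
    {"d": [0, 0, 0.004]},
    {"d": [0, 0, 0.004]},
    {}
  ]
}}

```text
clock: 16.42
tool_pos: [0.4805, 0.2928, 0.0613]
tcp_rot: [-3.061, -0.707, 0.003]
ft_force: [0.2, -0.4, 0.5]
gripper_width: 0.003
grip_force: 0.0
```

Scaled: 0.002 m is 0.0027.

{"name": "drive_effector", "arguments": {
  "ticks": [
    {"d": [0, 0, 0.0027]},
    {"d": [0, 0, 0.0027]},
    {}
  ]
}}

```text
clock: 16.67
tool_pos: [0.4798, 0.2919, 0.0563]
tcp_rot: [3.061, 0.706, -0.006]
ft_force: [0.0, -0.6, -0.5]
gripper_width: 0.001
grip_force: 0.0
```

{"name": "drive_effector", "arguments": {
  "ticks": [
    {"d": [0, 0, 0.0027]},
    {}
  ]
}}

```text
clock: 16.83
tool_pos: [0.4799, 0.2921, 0.0544]
tcp_rot: [3.061, 0.706, -0.006]
ft_force: [-0.2, -0.2, -1.0]
gripper_width: -0.001
grip_force: 0.0
```

There's no contact at 54 mm, lower than expected, so I'll retreat and measure before pressing further.

Scaled: -0.04 m is -0.0533, 0.0355 m is 0.0473.

{"name": "drive_effector", "arguments": {
  "ticks": [
    {"d": [0, 0, -0.0467]},
    {"d": [0, 0, -0.0533]},
    {"d": [-0.0173, 0.0373, -0.02]},
    {"d": [-0.0229, 0.0473, 0]},
    {"d": [-0.0229, 0.0473, 0]},
    {"d": [-0.0229, 0.0473, 0]},
    {"d": [-0.0229, 0.0473, 0]},
    {"d": [-0.0229, 0.0473, 0]},
    {"d": [-0.0229, 0.0473, 0]},
    {"d": [-0.0229, 0.0473, 0]},
    {"d": [-0.0229, 0.0473, 0]},
    {}
  ]
}}

```text
clock: 17.83
tool_pos: [0.481, -0.0646, 0.145]
tcp_rot: [3.061, 0.684, -0.008]
ft_force: [0.2, -0.9, -1.0]
gripper_width: 0.002
grip_force: 0.0
```

```bash
cat > chk.py <<'E'
from e import *
import sys
im=shot('top',sys.argv[1]); y=np.radians(25.9); r=np.array([[np.cos(y),-np.sin(y)],[np.sin(y),np.cos(y)]]); c=np.array([.5155,.3113])+r@[-.0004,.0003]
uv,P=cloud(im,190,300,195,310); Q=np.c_[(P[:,:2]-c)@r,P[:,2]]*1000
np.set_printoptions(linewidth=220)
for Y in(-35,-15,0,15,35):
    print(Y,[(X,int(np.median(Q[(abs(Q[:,0]-X)<4)&(abs(Q[:,1]-Y)<5),2]))) if ((abs(Q[:,0]-X)<4)&(abs(Q[:,1]-Y)<5)).any() else (X,None) for X in range(-92,96,8)])
k=(abs(Q[:,1])<15)&(Q[:,0]>-50)&(Q[:,0]<45)&(Q[:,2]>40)&(Q[:,2]<100)
if k.sum()>30: print('slope top, z at x=0, y-slope',np.linalg.lstsq(np.c_[Q[k,0],np.ones(k.sum()),Q[k,1]],Q[k,2],rcond=None)[0].round(3))
E
python3 chk.py t6
```

```text
-35 [(-92, 32), (-84, 37), (-76, 37), (-68, 36), (-60, 20), (-52, 21), (-44, 19), (-36, 21), (-28, 21), (-20, 20), (-12, 20), (-4, 21), (4, 20), (12, 20), (20, 20), (28, 20), (36, 22), (44, 20), (52, 24), (60, 32), (68, 38), (76, 39), (84, 39), (92, 38)]
-15 [(-92, 23), (-84, 33), (-76, 34), (-68, 35), (-60, 22), (-52, 51), (-44, 55), (-36, 54), (-28, 53), (-20, 54), (-12, 55), (-4, 54), (4, 55), (12, 55), (20, 55), (28, 55), (36, 54), (44, 55), (52, 52), (60, 32), (68, 37), (76, 40), (84, 38), (92, 37)]
0 [(-92, 22), (-84, 27), (-76, 39), (-68, 38), (-60, 34), (-52, 52), (-44, 55), (-36, 53), (-28, 55), (-20, 56), (-12, 55), (-4, 53), (4, 54), (12, 54), (20, 54), (28, 55), (36, 55), (44, 55), (52, 53), (60, 31), (68, 37), (76, 38), (84, 38), (92, 37)]
15 [(-92, 23), (-84, 29), (-76, 36), (-68, 36), (-60, 23), (-52, 51), (-44, 55), (-36, 54), (-28, 55), (-20, 54), (-12, 55), (-4, 55), (4, 54), (12, 54), (20, 55), (28, 56), (36, 55), (44, 54), (52, 54), (60, 32), (68, 38), (76, 40), (84, 39), (92, 36)]
35 [(-92, 22), (-84, 39), (-76, 37), (-68, 36), (-60, 20), (-52, 21), (-44, 20), (-36, 21), (-28, 21), (-20, 20), (-12, 20), (-4, 21), (4, 21), (12, 22), (20, 21), (28, 20), (36, 22), (44, 20), (52, 23), (60, 33), (68, 38), (76, 39), (84, 39), (92, 35)]
slope top, z at x=0, y-slope [2.0000e-03 5.5169e+01 2.0000e-03]
```

The pack now lies flat (top about 54.5 mm, slope 0.002), so it appears to have snapped in already during my descent. I'll compare the catch with the start picture and look once.

```bash
python3 - <<'E'
from e import *
ims=[load('top0'),load('t6')]
y=np.radians(25.9); r=np.array([[np.cos(y),-np.sin(y)],[np.sin(y),np.cos(y)]]); c=np.array([.5155,.3113])+r@[-.0004,.0003]
for im in ims:
    uv,P=cloud(im,190,300,195,310); Q=np.c_[(plane(im,uv,.039)[:,:2]-c)@r*1000,P[:,2]*1000]
    g=cv2.cvtColor(im['frame'],cv2.COLOR_RGB2GRAY)[195:310,190:300].ravel()
    print('z  ',[(X,int(np.median(Q[(abs(Q[:,0]-X)<1.5)&(abs(Q[:,1])<10),2]))) for X in range(-80,-48,2)])
    print('grey',[(X,int(np.median(g[(abs(Q[:,0]-X)<1.5)&(abs(Q[:,1])<8)]))) for X in range(-80,-48,2)])
cv2.imwrite('pics/c7.png',np.hstack([cv2.resize(i['frame'][215:300,202:287,::-1],(400,400),interpolation=cv2.INTER_CUBIC) for i in ims]))
E
```

```text
z   [(-80, 32), (-78, 37), (-76, 39), (-74, 40), (-72, 40), (-70, 38), (-68, 38), (-66, 38), (-64, 38), (-62, 37), (-60, 35), (-58, 21), (-56, 19), (-54, 20), (-52, 20), (-50, 20)]
grey [(-80, 73), (-78, 57), (-76, 43), (-74, 33), (-72, 30), (-70, 31), (-68, 32), (-66, 29), (-64, 25), (-62, 27), (-60, 37), (-58, 59), (-56, 78), (-54, 87), (-52, 91), (-50, 98)]
z   [(-80, 28), (-78, 40), (-76, 39), (-74, 39), (-72, 39), (-70, 38), (-68, 38), (-66, 38), (-64, 41), (-62, 38), (-60, 35), (-58, 29), (-56, 30), (-54, 46), (-52, 53), (-50, 54)]
grey [(-80, 80), (-78, 61), (-76, 46), (-74, 36), (-72, 33), (-70, 34), (-68, 36), (-66, 31), (-64, 26), (-62, 25), (-60, 26), (-58, 27), (-56, 32), (-54, 41), (-52, 58), (-50, 76)]
```

View pics/c7.png

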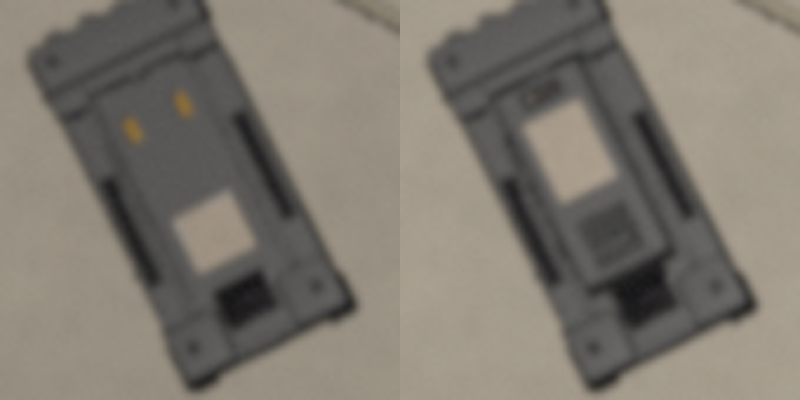

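The right half shows the pack seated flat in the well, with its label at (570,150) and ribs at (610,235). The catch at (645,290) has the same depth and grey profile as at the start, so it has sprung back over the tongue, and the arm is well clear. I'll hand it in.

```bash
python3 -c "
from cell import robot, monitor, get_image
print(robot.sign_off())"
```

```text
the job is handed in; nothing more can be done
None
```

The job is handed in at about 18 s of 48: the tabs were hooked with the pack tilted about 0.21 rad, and the last picture shows it flat in the well (slope 0.002, top about 0.5–1 mm above nominal) with the catch back at its rest profile. It snapped in before I measured any pressing force, and I did not re-measure the bystanders, though no move came near them.

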